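# Sort two tins into a fitted stationery tray

### The job

Put away the round red ribbon tin and the flat green fastener tin that lie on the deck of the sorting tray, one tin to a well: the red tin in the empty round well, the green tin turned square to the oblong well and into it, both lying flat on the bottom. Their lids are loose, so slide them over the tray's deck and let them drop in rather than picking them up. The blue tin already has its own round well and must stay seated in it.

Things in the scene. Friction and masses are not known exactly. Their poses are not given: they have to be found in the camera images.
- sorting_tray: Low dark wooden tray fixed to the desk, 312 mm deep (its x) by 374 mm wide (its y), turned up to 0.2 rad. Origin: middle of its front edge, at desk height; x points away from the robot to the wells, y left, z up. A row of three wells at x = 0.25, in blocks whose tops (x 0.20 to 0.30) are flush with the deck, 16 mm above the desk. Wells are straight-sided with flat dark floors.
- apron (a point): Centre of the tray's green-lined flat deck, on its surface (16 mm above the desk): 200 mm along the tray's x by 350 mm along its y. No rim at the front; left, right and behind the wells a rim 12 mm thick stands 6 mm above the deck (inner faces at tray y = +-0.175 and x = 0.30).
- round_well_free (a point): Centre of the floor of the empty round well: 72 mm across, 12 mm deep, floor 4 mm above the desk. It lies at the left or the right end of the row (tray y = +0.1175 or -0.1175). Its axes are parallel to the tray's.
- round_well_full (a point): Centre of the floor of the other round well (same size, at the other end of the row), which holds the blue tin at the start.
- oblong_well (a point): Centre of the floor of the oblong well in the middle of the row (tray y = 0): 60 mm along the tray's x by 84 mm along the tray's y, 12 mm deep, floor 4 mm above the desk. Axes parallel to the tray's.
- tin_red_mid (a point): Centre (half-way up) of the loose red round tin, 62 mm across and 23 mm high, about 45 g, standing on the tray's deck on the left or right half. z is its axis. In a well its top stands 11 mm above the deck.
- tin_red: The same red tin; origin at the centre of its underside.
- tin_green_mid (a point): Centre (half-way up) of the loose green flat tin, a box 50 mm (its x) by 74 mm (its y) and 21 mm high, about 90 g, lying on the other half of the deck, turned up to 0.5 rad from square with the tray (long side roughly along the tray's y). A half turn makes no difference.
- tin_green: The same green tin; origin at the centre of its underside.
- tin_blue_mid (a point): Centre (half-way up) of the blue round tin, same size as the red one, seated loosely in its round well at the start.
- tin_blue: The same blue tin; origin at the centre of its underside.
Mind the look-alikes: they are no part of the job. Of the things like the tin_red, leave any that is purple, white or yellow; of the rest the larger one is meant.

How it is judged (in metres and radians):
At the end, for the whole second after the job is handed in: Red tin flat on the floor of the round well that was empty (centre within 8 mm), green tin flat on the floor of the oblong well (within 10 mm), blue tin flat in its own round well (within 8 mm); each within 2.5 mm of its seated height, tilted under 0.06 rad and at rest (horizontal distance between tin_red_mid and round_well_free below 0.008 m and z of tin_red_mid in the frame of round_well_free between 0.009 and 0.014 m and angle between each of tin_red_mid, tin_green_mid, tin_blue_mid's own z axis and vertical below 0.06 rad and linear speed of each of tin_red, tin_green, tin_blue below 0.01 m/s and horizontal distance between tin_green_mid and oblong_well below 0.01 m and z of tin_green_mid in the frame of oblong_well between 0.008 and 0.013 m and horizontal distance between tin_blue_mid and round_well_full below 0.008 m and z of tin_blue_mid in the frame of round_well_full between 0.009 and 0.014 m); the robot touches nothing.
It fails at once if the red tin is picked up (its centre rises more than 12 mm above its height on the deck) (z of tin_red_mid in the frame of sorting_tray above 0.0395 m).
It fails at once if the green tin is picked up (its centre rises more than 12 mm above its height on the deck) (z of tin_green_mid in the frame of sorting_tray above 0.0385 m).
It also fails if it takes over 72 s, if anything falls off the work surface, if the arm or the gripper's body presses on something with over 40 N, if the wrist force passes 120 N, or if a joint passes its speed limit or range.

### The arm

A 6-joint arm with a two-finger parallel gripper is mounted at the origin on a cart in front of the work surface, level with it; the furniture and walls round the work are solid. World frame = base frame: x ahead of the robot, y to its left, z up, the work surface at z = 0. Lengths are in m, angles in degrees, forces in N, time in s.
With the tool pointing down it reaches from about 0.35 to 0.725 m from the base axis. Payload 4.3 kg.
Tool frame: the origin (TCP) lies midway between the tips of the shut fingers; the grasp point (between the pads) lies 19 mm behind it; z points along the fingers, y is the line along which they close (so a half turn about z gives the same grasp; the last joint's range is limited). The gripper opens to 85 mm and grips with 20 to 120 N. Pads are 22 mm wide; open, the fingers measure 114 mm over their backs; the gripper's body (76 mm by 85 mm) begins 54 mm behind the grasp point. The pads swing forward as they close: fully open they stand 13 mm farther back than shut.
Start: joints at [64.899, 21.618, 4.641, 73.018, 0, 83.68], TCP at [0.185, 0.544, 0.231] pointing down, gripper open.
Joint ranges: [-156.06, 156.06], [-48.1, 94.91], [-58.44, 69.94], [-101.28, 121.22], [-78.64, 73.56], [-180, 180]. Speed limits (degrees/s): [147.25, 147.25, 180, 180, 180, 180].

### API

Orientations are given as a 3x3 rotation matrix whose columns are the frame's x, y, z axes.
In Python, from workcell import env gives the robot as it stands.
- The arm moves only by the tool play_rows, never from a script. Its argument "motion" is a list of rows, each a list of 4 numbers: the shift along the tool's x, y, z in m, then the turn about the tool's z in rad. In form: [[dx, dy, dz, turn], ...]. A call has exactly 10 rows; each row is the pose to reach, as a shift and turn from the pose commanded when the call began, along the tool's axes at that moment; what a row does not reach only later rows make up. A row lasts 1/10 s, in which the tool goes at most 50 mm and 8.59 degrees, less where a joint would pass 70% of its speed; a pose out of reach is approached as far as the arm can. A call with a gripper value outside its range is refused whole. "jaw" is the finger opening in m, from 0 to 0.0854, set as the call begins (left out, the last holds). The fingers move at their own pace and stop on an object; "newtons" is the grip in N (left out, the last holds). Time passes only in rows, so rows that repeat a pose let the fingers close, or fill a call up. It gives the time, the measured TCP pose, the force, the opening and the grip force at its end, in the units of the state.
- env.observe(): the state, without advancing time (a new reading comes with each control period).
- env.snapshot(name): name is "scene" or "top" or "wrist"; returns a dict with "img" (400x640x3 uint8, red, green, blue), "z_map" (400x640 float32, m along the optical axis (not along the pixel's ray), 0 where there is no reading), "fx", "fy", "cx", "cy" (pixels), "dist_coeffs" ([k1, k2, p1, p2, k3] as OpenCV has them; the pictures are not rectified), "R" (3x3) and "t" (3): a world point X has camera coordinates R X + t; the wrist camera has in their place "mount" (4x4, takes a point from camera to tool coordinates, whose origin is the TCP and whose axes are the flange's). Camera axes: x right, y down, z forward; pixel columns grow to the right and rows downward; lengths in m; the calibration is good to about 2 mm. A picture is of the moment at which its call begins: read the wrist's pose just before it.
- env.job_done(): hands the job in; it is judged then, once.
The state is a dict: "clock": time; "joint_pos": joint angles; "qvel": joint speeds; "joint_torque": joint torques, N m; "position": TCP position; "tool_rot": TCP orientation; "force": force on the tool from outside, world axes, zero at the start; "wrist_torque": the same for the moment, N m; "opening": opening from 0.0 (shut) to 1.0 (fully open); "grasp_force": force on a finger pad.
Only numpy, scipy, OpenCV 4.12 (cv2) and the standard library are available. Lean on these libraries where they do the work, as an engineer would, in place of code of your own. Each camera call takes 0.05 s, during which the arm holds its last target. There are 200 camera calls.

## Working session

There is one attempt and no reset: what is moved stays moved. The work goes in short steps, Python scripts to look and compute and a tool call to move; the robot and the scene stay as the last step left them, time stands still between calls to the robot, and variables do not carry over. Pictures are saved under pics/ and viewed, at most 10 in all, crops included, and the job is handed in when it is done.

Besides the shell and the picture viewer there is one more tool, called after "Emit:" as name(argument=value, ...), one argument or row to a line, values as JSON. play_rows: Moves the arm, as the interface text tells. Its arguments: {"type":"object","properties":{"motion":{"type":"array","items":{"type":"array","items":{"type":"number"}}},"jaw":{"type":"number"},"newtons":{"type":"number"}},"required":["motion"]}

```bash
mkdir -p pics; ls; python3 - <<'E'
from workcell import env
import cv2,numpy as np
s=env.observe();print(s)
for n in("top","scene"):
    c=env.snapshot(n);np.savez("%s0.npz"%n,**c);cv2.imwrite("pics/%s0.png"%n,c["img"][:,:,::-1])
    print(n,{k:v for k,v in c.items() if k not in("img","z_map")})
E
```

```text
pics
{'clock': 0.0, 'joint_pos': array([6.48964523e+01, 2.16606625e+01, 4.56412086e+00, 7.30175227e+01,
       3.95345477e-04, 8.36793471e+01]), 'qvel': array([-0.00537343,  0.09727355, -0.09705284,  0.06951609, -0.03423976,
        0.08002568]), 'joint_torque': array([ 9.28468544e-04, -4.63606560e+01,  2.69871533e+01,  2.09644058e-02,
        7.48966755e-07,  5.39347511e-06]), 'position': array([0.18486891, 0.54379685, 0.23038119]), 'tool_rot': array([[-9.46745329e-01,  3.21982232e-01, -8.50855085e-04],
       [ 3.21983277e-01,  9.46743645e-01, -1.79982439e-03],
       [ 2.26030170e-04, -1.97793644e-03, -9.99998018e-01]]), 'force': array([-0.11011043,  0.09683857, -0.43464976]), 'wrist_torque': array([0.02282968, 0.02963558, 0.02581955]), 'grasp_force': 0.0, 'opening': 0.9985073722805768}
top {'fx': 488.2092111066515, 'fy': 488.2092111066515, 'cx': 315.8861373254023, 'cy': 208.25483612037578, 'dist_coeffs': array([-0.02152558,  0.        ,  0.        ,  0.        ,  0.        ]), 'R': array([[-0.02494864, -0.99934609, -0.0261718 ],
       [-0.99239386,  0.02791504, -0.11989652],
       [ 0.1205487 ,  0.02298148, -0.99244136]]), 't': array([-0.04049901,  0.52701266,  1.12741051])}
scene {'fx': 464.53233322102903, 'fy': 464.53233322102903, 'cx': 312.31025983795297, 'cy': 202.0912288562143, 'dist_coeffs': array([0.01502154, 0.        , 0.        , 0.        , 0.        ]), 'R': array([[ 0.60392218, -0.7970427 , -0.00096604],
       [-0.3199969 , -0.24135241, -0.91616101],
       [ 0.72998629,  0.55359908, -0.40080927]]), 't': array([-0.35536882,  0.18411388,  0.76802514])}
```

View pics/top0.png

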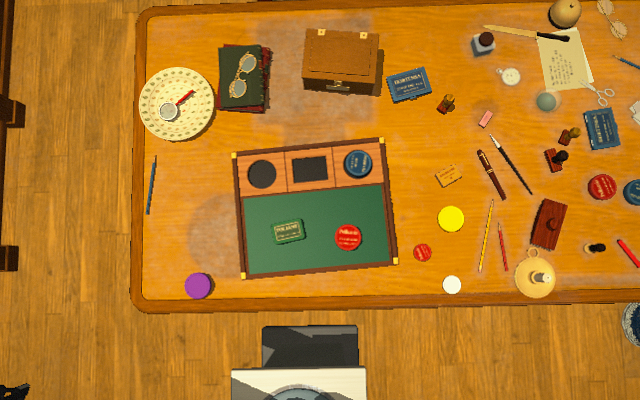

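The top view shows the tray, with the empty round well at (262,174), the oblong well at (310,170) and the blue tin at (357,163). On the deck are the green tin at (288,231) and the red tin at (348,237). The smaller red tin at (423,252) is a decoy.

```bash
cat > h.py <<'E'
import numpy as np,cv2
def K(c): return np.array([[c["fx"],0,c["cx"]],[0,c["fy"],c["cy"]],[0,0,1.]])
def RT(c,s=None):
    if "mount" in c and s is not None:
        T=np.eye(4);T[:3,:3]=s["tool_rot"];T[:3,3]=s["position"];T=np.linalg.inv(T@c["mount"]);return T[:3,:3],T[:3,3]
    return c["R"],c["t"]
def plane(c,uv,z,s=None):
    "pixels -> world xy on the plane at height z"
    R,t=RT(c,s);p=cv2.undistortPoints(np.float64(uv).reshape(-1,1,2),K(c),c["dist_coeffs"])[:,0]
    d=np.c_[p,np.ones(len(p))]@R;o=-R.T@t
    return (o+d*((z-o[2])/d[:,2])[:,None])[:,:2]
def cloud(c,s=None):
    R,t=RT(c,s);h,w=c["z_map"].shape;u,v=np.meshgrid(np.arange(w),np.arange(h))
    p=cv2.undistortPoints(np.float64(np.c_[u.ravel(),v.ravel()]).reshape(-1,1,2),K(c),c["dist_coeffs"])[:,0]
    P=(np.c_[p,np.ones(len(p))]*c["z_map"].reshape(-1,1)-t)@R
    return P.reshape(h,w,3)
def blobs(m,amin):
    n,l,st,ce=cv2.connectedComponentsWithStats(m.astype(np.uint8));return [(l==i) for i in range(1,n) if st[i,4]>amin]
def rect(c,m,z,s=None):
    k,_=cv2.findContours(m.astype(np.uint8),cv2.RETR_EXTERNAL,cv2.CHAIN_APPROX_NONE);k=max(k,key=len)
    xy=plane(c,k[:,0],z,s);return cv2.minAreaRect((xy*1000).astype(np.float32)),cv2.minEnclosingCircle((xy*1000).astype(np.float32)),xy
E
python3 - <<'E'
from h import *
c=dict(np.load("top0.npz"));P=cloud(c);img=c["img"]
corn=np.array([[234,155],[381,141],[396,261],[243,276]])
print("corners",plane(c,corn,.022).round(4).tolist())
roi=np.zeros((400,640),np.uint8);cv2.fillPoly(roi,[corn],1);roi=roi>0
Z=P[...,2]
print("deckz",np.median(Z[215:225,300:330]),"valid",(c["z_map"][roi]>0).mean())
for b in blobs(roi&(Z>.027)&(c["z_map"]>0),60):
    r,ci,xy=rect(c,b,.038);print("tin",img[b].mean(0).round(),P[b].mean(0).round(4),r,ci)
for b in blobs(roi&(Z<.011)&(c["z_map"]>0),60):
    r,ci,xy=rect(c,b,.010);print("well",P[b].mean(0).round(4),r,ci)
for b in blobs(roi&(Z>.021)&(Z<.030),60): print("blue?",P[b].mean(0),b.sum(),img[b].mean(0))
hsv=cv2.cvtColor(img,cv2.COLOR_RGB2HSV);g=cv2.inRange(hsv,(70,60,40),(95,255,120))>0
for b in blobs(g&roi,2000):
    r,ci,xy=rect(c,b,.016);print("deck",r)
E
```

```text
corners [[0.6632, 0.142], [0.6867, -0.2163], [0.3966, -0.2396], [0.3705, 0.1221]]
deckz 0.016535271259267476 valid 0.995786744449846
tin [70. 93. 98.] [ 0.6327 -0.1588  0.0289] ((630.7047119140625, -157.61917114257812), (57.09990692138672, 58.26835250854492), 88.1324691772461) ((631.0951538085938, -157.6136474609375), 30.316940307617188)
tin [106. 128.  70.] [0.4728 0.0148 0.0373] ((472.78076171875, 14.79018783569336), (49.62392807006836, 73.36421203613281), 11.011977195739746) ((472.6372985839844, 15.182806015014648), 40.690757751464844)
tin [217.  58.  25.] [ 0.4547 -0.1259  0.0387] ((455.2674255371094, -125.71237182617188), (60.80868148803711, 60.84013366699219), 88.43202209472656) ((454.8080749511719, -125.7472915649414), 31.247467041015625)
well [ 0.6196 -0.1516  0.0048] ((627.1194458007812, -154.1995086669922), (71.06614685058594, 56.280067443847656), 64.53133392333984) ((633.3245849609375, -157.63516235351562), 35.995147705078125)
well [ 0.6256 -0.0396  0.0046] ((624.5848388671875, -39.7270393371582), (64.55278778076172, 83.83882904052734), 4.029625415802002) ((625.3992919921875, -39.669654846191406), 50.53828811645508)
well [0.6171 0.0784 0.0046] ((616.5776977539062, 78.19894409179688), (68.77772521972656, 69.78779602050781), 89.16032409667969) ((616.9526977539062, 78.78618621826172), 36.652244567871094)
blue? [ 0.6323719  -0.21814193  0.02343091] 87 [122.97701149  71.17241379  30.75862069]
blue? [ 0.63292684 -0.15770621  0.02652665] 472 [70.25211864 91.96610169 96.18008475]
blue? [ 0.53596921 -0.22563338  0.02327601] 74 [108.40540541  59.31081081  29.        ]
```

View pics/scene0.png

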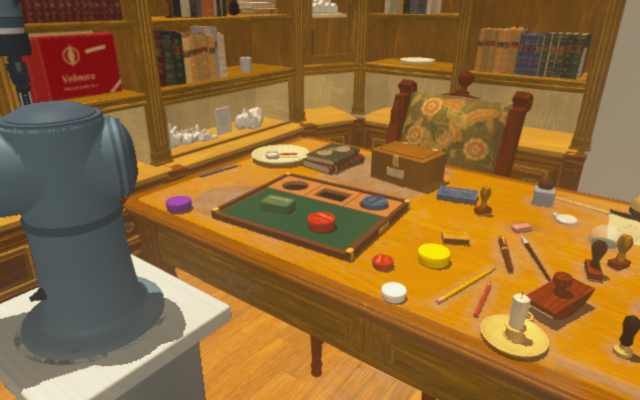

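Emit:
play_rows(
  motion=[
    [-0.02, -0.018, 0.003, 0.06],
    [-0.053, -0.049, 0.009, 0.165],
    [-0.086, -0.08, 0.015, 0.27],
    [-0.119, -0.111, 0.021, 0.375],
    [-0.152, -0.142, 0.027, 0.48],
    [-0.185, -0.173, 0.033, 0.585],
    [-0.218, -0.204, 0.039, 0.69],
    [-0.251, -0.235, 0.045, 0.795],
    [-0.284, -0.266, 0.05, 0.9],
    [-0.317, -0.297, 0.055, 1.0],
  ],
  jaw=0.0854,
  newtons=20,
)

```text
clock: 1.1
position: [0.3898, 0.1594, 0.1759]
tool_rot: [[-0.237, 0.972, -0.0], [0.972, 0.237, 0.0], [0.0, -0.0, -1.0]]
force: [0.1, 0.1, 0.2]
opening: 0.996
grasp_force: 0.0
```

```bash
cat >> h.py <<'E'
def goal(s,xy,z,yaw):
    "tool shift and turn to TCP (xy,z) with tool-y axis at world yaw (deg, mod 180)"
    R=s["tool_rot"];d=R.T@(np.r_[xy,z]-s["position"]);y0=np.degrees(np.arctan2(R[1,1],R[0,1]))
    t=-((yaw-y0+90)%180-90);return d.round(4),round(float(np.radians(t)),3)
E
python3 - <<'E'
from h import *
from workcell import env
s=env.observe();print(s["clock"],s["position"],goal(s,[.4728,.0148],.15,11))
c=env.snapshot("wrist");print(c["mount"].round(3),c["fx"])
cv2.imwrite("pics/w0.png",c["img"][:,:,::-1])
E
```

```text
1.1 [0.38982369 0.15940731 0.1759077 ] (array([-0.1601,  0.0464,  0.0259]), 0.047)
[[ 0.    -0.962 -0.272  0.07 ]
 [ 1.     0.     0.001 -0.001]
 [-0.    -0.272  0.962 -0.143]
 [ 0.     0.     0.     1.   ]] 357.5365589789096
```

Emit:
play_rows(
  motion=[
    [-0.02, 0.006, 0.001, 0.01],
    [-0.045, 0.013, 0.002, 0.02],
    [-0.07, 0.02, 0.003, 0.03],
    [-0.095, 0.028, 0.004, 0.04],
    [-0.12, 0.035, 0.005, 0.047],
    [-0.14, 0.041, 0.006, 0.047],
    [-0.155, 0.045, 0.006, 0.047],
    [-0.16, 0.0464, 0.006, 0.047],
    [-0.16, 0.0464, 0.006, 0.047],
    [-0.16, 0.0464, 0.006, 0.047],
  ],
)

```text
clock: 2.15
position: [0.4726, 0.0177, 0.1702]
tool_rot: [[-0.195, 0.981, -0.001], [0.981, 0.195, 0.001], [0.001, -0.0, -1.0]]
force: [1.0, -0.3, -0.4]
opening: 1.001
grasp_force: 0.0
```

```bash
cat > look.py <<'E'
from h import *
import sys
from workcell import env
s=env.observe();c=env.snapshot("wrist");n=sys.argv[1];P=cloud(c,s);Z=P[...,2];img=c["img"];ok=c["z_map"]>0
cv2.imwrite("pics/%s.png"%n,img[:,:,::-1])
np.savez(n+".npz",**c,**{"s_"+k:v for k,v in s.items()})
print(s["clock"],s["position"].round(4))
tray=ok&(P[...,0]>.36)&(P[...,0]<.68)&(P[...,1]>-.23)&(P[...,1]<.14)
for b in blobs(tray&(Z>.0245)&(Z<.045),300):
    z=np.percentile(Z[b],80);top=b&(Z>z-.004);r,ci,xy=rect(c,top,z)if 0 else rect(c,top,z,s);print("tin",img[b].mean(0).round(),"ztop",z.round(4),np.round(r[0],1),np.round(r[1],1),round(r[2],1),"circ",np.round(ci[0],1),round(ci[1],1))
for b in blobs(tray&(Z<.010)&(Z>-.003),300):
    r,ci,xy=rect(c,b,.010,s);print("well",P[b].mean(0).round(4),np.round(r[0],1),np.round(r[1],1),round(r[2],1),"circ",np.round(ci[0],1),round(ci[1],1))
E
python3 look.py w1
```

```text
2.15 [0.4726 0.0177 0.1702]
tin [158. 194. 120.] ztop 0.038 [472.   17.7] [49.2 72. ] 11.3 circ [472.   17.5] 41.4
tin [165.  53.  34.] ztop 0.0392 [ 453.6 -120. ] [62.  57.7] 11.6 circ [ 453.7 -121.9] 31.6
well [3.914e-01 1.379e-01 1.000e-04] [405.  135.7] [84.7  6.3] 0.8 circ [405.  136.7] 42.4
well [0.6178 0.0797 0.0048] [615.3  78.8] [70.7 69.7] 64.2 circ [615.6  79. ] 36.0
well [ 3.633e-01 -3.020e-02 -1.000e-04] [367.8 -13.7] [  9.9 136.9] 0.2 circ [363.6 -13.8] 68.4
well [ 0.629  -0.0215  0.0047] [623.3 -29.2] [58.8 63.2] 3.8 circ [623.3 -29.5] 42.8
```

View pics/w1.png

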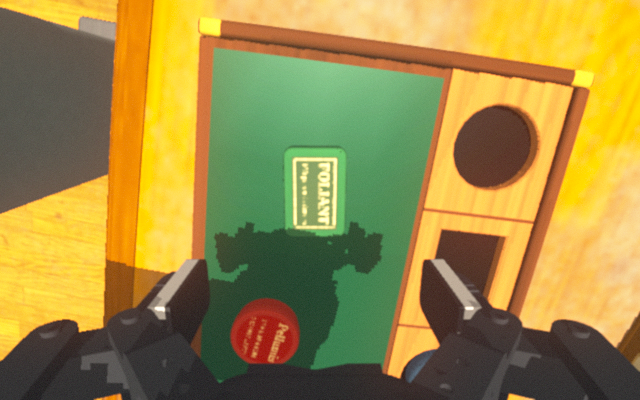

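The wrist view shows the green tin centred at (315,190) and the red tin at (265,332), with the free round well at (495,147). The green tin measures about (0.472, 0.0165) at 11°. I'll descend and grip it.

Emit:
play_rows(
  motion=[
    [0, 0, 0.015, 0],
    [-0.001, 0, 0.035, 0],
    [-0.001, 0, 0.055, 0],
    [-0.001, 0, 0.075, 0],
    [-0.001, 0, 0.095, 0],
    [-0.001, 0, 0.115, 0],
    [-0.001, 0, 0.13, 0],
    [-0.001, 0, 0.142, 0],
    [-0.001, 0, 0.149, 0],
    [-0.001, 0, 0.15, 0],
  ],
)

```text
clock: 3.2
position: [0.4724, 0.0167, 0.0197]
tool_rot: [[-0.196, 0.981, -0.002], [0.981, 0.196, 0.0], [0.001, -0.001, -1.0]]
force: [0.6, -0.4, 0.4]
opening: 1.001
grasp_force: 0.0
```

Emit:
play_rows(
  motion=[
    [0, 0, 0, 0],
    [0, 0, 0, 0],
    [0, 0, 0, 0],
    [0, 0, 0, 0],
    [0, 0, 0, 0],
    [0, 0, 0, 0],
    [0, 0, 0, 0],
    [0, 0, 0, 0],
    [0, 0, 0, 0],
    [0, 0, 0, 0],
  ],
  jaw=0.045,
  newtons=20,
)

```text
clock: 4.2
position: [0.4742, 0.016, 0.0211]
tool_rot: [[-0.195, 0.981, 0.002], [0.981, 0.195, 0.0], [-0.0, 0.002, -1.0]]
force: [0.2, -0.1, 7.2]
opening: 0.575
grasp_force: 22.3
```

```bash
python3 look.py w2; python3 - <<'E'
from h import *
from workcell import env
s=env.observe();print(s["force"],s["opening"],s["grasp_force"])
print(goal(s,[.625,-.0395],.021,3.9))
E
```

```text
4.2 [0.4742 0.016  0.0211]
tin [118. 145.  91.] ztop 0.038 [472.7  18.1] [80.5 73. ] 12.1 circ [472.6  18. ] 41.2
well [0.6057 0.0717 0.0046] [599.   70.2] [30.1 69.9] 25.4 circ [611.7  76.3] 35.0
well [ 0.3614 -0.04   -0.    ] [367.6 -28.9] [ 4.1 41.4] 0.4 circ [366. -29.] 20.7
well [ 0.6363 -0.0122  0.005 ] [629.   -3.7] [27.9 64.8] 65.0 circ [623.4 -15.6] 32.4
[-0.26376881  0.3658129   5.50367897] 0.575060260325984 22.258576154708862
(array([-0.0838,  0.1371,  0.0003]), 0.128)
```

View pics/w2.png

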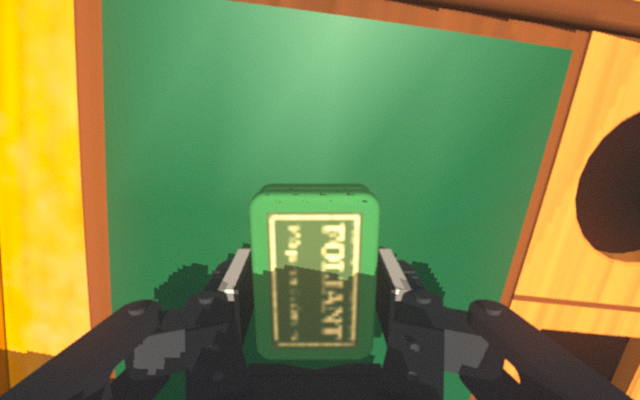

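The green tin is gripped between the pads, centred near (315,275). I'll slide it to the oblong well with a slight lift bias and square it on the way.

Emit:
play_rows(
  motion=[
    [-0.003, 0.005, -0.001, 0.01],
    [-0.01, 0.017, -0.0015, 0.03],
    [-0.02, 0.033, -0.0015, 0.05],
    [-0.031, 0.05, -0.0015, 0.07],
    [-0.042, 0.068, -0.0015, 0.09],
    [-0.053, 0.086, -0.0015, 0.11],
    [-0.064, 0.105, -0.0015, 0.125],
    [-0.075, 0.123, -0.0015, 0.128],
    [-0.082, 0.134, -0.0015, 0.128],
    [-0.085, 0.137, -0.0015, 0.128],
  ],
)

```text
clock: 5.25
position: [0.6257, -0.0413, 0.0214]
tool_rot: [[-0.067, 0.998, 0.001], [0.998, 0.067, -0.0], [-0.0, 0.001, -1.0]]
force: [0.7, 0.4, -0.7]
opening: 0.571
grasp_force: 21.5
```

```bash
python3 look.py w3; python3 - <<'E'
from h import *
from workcell import env
s=env.observe();print(s["force"],s["opening"],s["grasp_force"])
print(goal(s,[.625,-.0395],.0215,3.9))
E
```

```text
5.25 [ 0.6257 -0.0413  0.0214]
tin [114. 132.  82.] ztop 0.0383 [624.3 -39. ] [80.5 72.8] 3.8 circ [624.4 -39.5] 41.2
well [0.6155 0.0582 0.0046] [616.  55.] [66.5 23. ] 3.9 circ [615.2  65.8] 33.3
well [ 0.6179 -0.0052  0.0047] [621.4 -16.9] [60.3 39.8] 4.5 circ [621.4 -17.2] 35.8
[ 1.13304642 -0.52701113 -0.34288813] 0.5752849995931032 21.527664363384247
(array([ 0.0019, -0.0001, -0.0002]), -0.001)
```

View pics/w3.png

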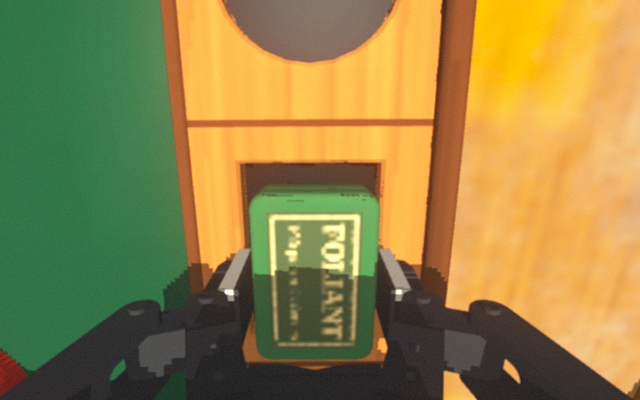

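```bash
python3 - <<'E'
from h import *
c=dict(np.load("w3.npz"));s={k[2:]:c[k] for k in c if k[:2]=="s_"}
a=plane(c,[[242,163],[382,163],[242,240],[382,240],[187,124],[434,124]],.016,s)
t=plane(c,[[250,210],[379,210],[315,196],[250,300],[379,300],[315,358]],.037,s)
y=np.radians(3.9);M=np.array([[np.cos(y),np.sin(y)],[-np.sin(y),np.cos(y)]])
o=np.array([.625,-.0395])
print(((a-o)@M.T*1000).round(1).tolist());print(((t-o)@M.T*1000).round(1).tolist())
E
```

```text
[[-30.8, 43.1], [27.8, 43.0], [-32.7, 8.5], [29.6, 8.5], [-52.4, 59.2], [48.3, 59.1]]
[[-24.5, 28.9], [23.6, 28.9], [-0.3, 34.3], [-26.4, -9.0], [25.5, -9.0], [-0.3, -36.9]]
```

Emit:
play_rows(
  motion=[
    [0.001, -0.0005, 0, 0],
    [0.002, -0.001, 0, 0],
    [0.002, -0.001, 0, 0],
    [0.002, -0.001, 0, 0],
    [0.002, -0.001, 0, 0],
    [0.002, -0.001, 0, 0],
    [0.002, -0.001, 0, 0],
    [0.002, -0.001, 0, 0],
    [0.002, -0.001, 0, 0],
    [0.002, -0.001, 0, 0],
  ],
)

```text
clock: 6.3
position: [0.6232, -0.0387, 0.0218]
tool_rot: [[-0.068, 0.998, 0.0], [0.998, 0.068, 0.0], [0.0, 0.0, -1.0]]
force: [0.0, 0.0, 0.2]
opening: 0.571
grasp_force: 21.5
```

Emit:
play_rows(
  motion=[
    [0, 0, 0, 0],
    [0, 0, 0, 0],
    [0, 0, 0, 0],
    [0, 0, 0, 0],
    [0, 0, 0, 0],
    [0, 0, 0, 0],
    [0, 0, 0, 0],
    [0, 0, 0, 0],
    [0, 0, 0, 0],
    [0, 0, 0, 0],
  ],
  jaw=0.072,
)

```text
clock: 7.3
position: [0.6232, -0.0387, 0.0218]
tool_rot: [[-0.068, 0.998, 0.0], [0.998, 0.068, 0.0], [0.0, 0.0, -1.0]]
force: [0.4, -0.3, 0.7]
opening: 0.843
grasp_force: 0.0
```

Emit:
play_rows(
  motion=[
    [0, 0, -0.01, 0],
    [0, 0, -0.03, 0],
    [0, 0, -0.05, 0],
    [0, 0, -0.07, 0],
    [0, 0, -0.09, 0],
    [0, 0, -0.11, 0],
    [0, 0, -0.125, 0],
    [0, 0, -0.13, 0],
    [0, 0, -0.13, 0],
    [0, 0, -0.13, 0],
  ],
)

```text
clock: 8.3
position: [0.6228, -0.0386, 0.1512]
tool_rot: [[-0.068, 0.998, -0.001], [0.998, 0.068, 0.0], [0.0, -0.001, -1.0]]
force: [-0.7, -0.5, 0.1]
opening: 0.841
grasp_force: 0.0
```

```bash
python3 look.py w4; python3 - <<'E'
from h import *
from workcell import env
s=env.observe()
print(goal(s,[.4545,-.124],.150,20),s["joint_pos"].round(1))
E
```

```text
8.3 [ 0.6228 -0.0386  0.1512]
tin [166. 186. 112.] ztop 0.0261 [622.1 -37. ] [49.  71.8] 4.0 circ [622.2 -37.3] 41.2
tin [204.  67.  35.] ztop 0.0392 [ 456.3 -121.3] [59.5 62.4] 77.8 circ [ 455.3 -122.6] 31.9
tin [72. 75. 80.] ztop 0.0273 [ 633.2 -154.4] [61.5 61.1] 3.9 circ [ 632.9 -154.5] 31.3
well [0.6144 0.0764 0.0047] [614.5  72.5] [72. 58.] 3.9 circ [614.1  78.7] 36.0
well [ 0.6252 -0.0259  0.0049] [623.1 -38.3] [60.3 83.4] 4.1 circ [622.9 -37.9] 50.9
well [ 3.636e-01 -1.558e-01 -2.000e-04] [ 370.2 -134.7] [ 11.4 146.7] 3.2 circ [ 368.8 -134.8] 73.5
well [ 0.6251 -0.1418  0.0052] [ 629.1 -145.3] [71.5 46. ] 14.0 circ [ 631.7 -156. ] 36.0
(array([-0.0738, -0.1734,  0.0011]), -0.281) [-9.4 29.1  4.3 65.3  0.  76.7]
```

View pics/w4.png

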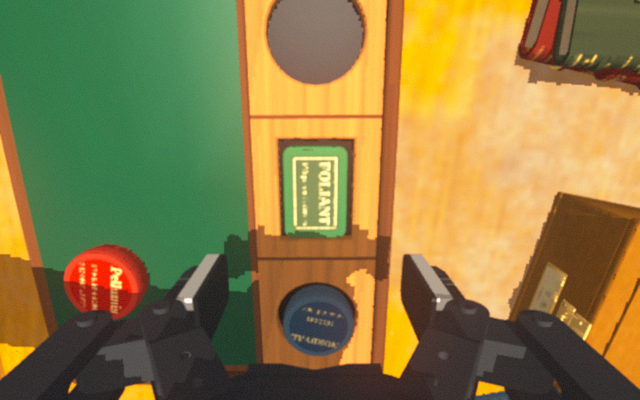

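The green tin is seated: its top is at 26 mm and its centre is within 1.5 mm of the well centre (pixel (316,190)). The blue tin is still in place at (318,320). Next I'll move over the red tin at (106,280).

Emit:
play_rows(
  motion=[
    [-0.004, -0.008, 0, 0],
    [-0.012, -0.028, 0, 0],
    [-0.021, -0.05, 0, 0],
    [-0.031, -0.073, 0, 0],
    [-0.041, -0.096, 0, 0],
    [-0.051, -0.12, 0, 0],
    [-0.061, -0.142, 0, 0],
    [-0.069, -0.161, 0, 0],
    [-0.073, -0.171, 0, 0],
    [-0.074, -0.1735, 0, 0],
  ],
  jaw=0.0854,
)

```text
clock: 9.35
position: [0.4536, -0.1245, 0.1514]
tool_rot: [[-0.067, 0.998, -0.001], [0.998, 0.067, 0.001], [0.001, -0.001, -1.0]]
force: [0.8, 0.3, 0.4]
opening: 0.999
grasp_force: 0.0
```

```bash
python3 look.py w5|grep -v well; python3 - <<'E'
from h import *
from workcell import env
s=env.observe()
print(goal(s,[.4545,-.124],.020,3.9))
E
```

```text
9.35 [ 0.4536 -0.1245  0.1514]
tin [165. 193. 118.] ztop 0.0263 [620.5 -38.1] [50.  72.3] 4.0 circ [620.8 -37.8] 41.3
tin [251.  94.  42.] ztop 0.0393 [ 454.1 -123.8] [61.5 61.2] 3.9 circ [ 454.1 -123.4] 30.9
tin [132. 145. 158.] ztop 0.0274 [ 630.9 -154.9] [62.2 60.4] 3.3 circ [ 631.2 -155. ] 31.6
(array([0.0004, 0.0003, 0.1316]), -0.001)
```

Emit:
play_rows(
  motion=[
    [0, 0, 0.012, 0],
    [0.0005, 0, 0.03, 0],
    [0.0005, 0, 0.05, 0],
    [0.0005, 0, 0.07, 0],
    [0.0005, 0, 0.09, 0],
    [0.0005, 0, 0.107, 0],
    [0.0005, 0, 0.12, 0],
    [0.0005, 0, 0.127, 0],
    [0.0005, 0, 0.131, 0],
    [0.0005, 0, 0.1315, 0],
  ],
)

```text
clock: 10.4
position: [0.4554, -0.1237, 0.0201]
tool_rot: [[-0.068, 0.998, -0.0], [0.998, 0.068, 0.0], [0.0, -0.0, -1.0]]
force: [-0.1, -0.3, -0.4]
opening: 0.999
grasp_force: 0.0
```

Emit:
play_rows(
  motion=[
    [0, 0, 0, 0],
    [0, 0, 0, 0],
    [0, 0, 0, 0],
    [0, 0, 0, 0],
    [0, 0, 0, 0],
    [0, 0, 0, 0],
    [0, 0, 0, 0],
    [0, 0, 0, 0],
    [0, 0, 0, 0],
    [0, 0, 0, 0],
  ],
  jaw=0.057,
  newtons=20,
)

```text
clock: 11.4
position: [0.4558, -0.1241, 0.0211]
tool_rot: [[-0.068, 0.998, 0.002], [0.998, 0.068, -0.0], [-0.001, 0.002, -1.0]]
force: [0.2, 0.1, 5.6]
opening: 0.715
grasp_force: 21.9
```

```bash
python3 look.py w6|grep -v well; python3 - <<'E'
from h import *
from workcell import env
s=env.observe();print(s["force"],s["opening"],s["grasp_force"])
for p in ([.46,.068],[.6155,.0795]): print(goal(s,p,.0215,3.9))
E
```

```text
11.4 [ 0.4558 -0.1241  0.0211]
tin [204.  71.  40.] ztop 0.0394 [ 453.2 -120.8] [63.9 72.7] 55.1 circ [ 454.5 -119.2] 46.2
tin [109. 142. 160.] ztop 0.0272 [ 605.6 -161.9] [12.7 45.9] 19.7 circ [ 611.5 -159.8] 22.9
[-0.85337277  0.8106401   6.35682227] 0.7188052402969138 21.902235746383667
(array([ 0.1913,  0.0172, -0.0005]), -0.0)
(array([ 0.1922,  0.1732, -0.0002]), -0.0)
```

Emit:
play_rows(
  motion=[
    [0.004, 0, -0.001, 0],
    [0.016, 0, -0.0015, 0],
    [0.036, 0, -0.0015, 0],
    [0.06, 0, -0.0015, 0],
    [0.085, 0, -0.0015, 0],
    [0.11, 0, -0.0015, 0],
    [0.135, 0, -0.0015, 0],
    [0.16, 0, -0.0015, 0],
    [0.182, 0, -0.0015, 0],
    [0.192, 0, -0.0015, 0],
  ],
)

```text
clock: 12.45
position: [0.4407, 0.0699, 0.0215]
tool_rot: [[-0.071, 0.998, -0.001], [0.998, 0.071, 0.001], [0.001, -0.001, -1.0]]
force: [0.5, 0.0, -1.5]
opening: 0.724
grasp_force: 21.9
```

Emit:
play_rows(
  motion=[
    [0, 0.004, 0, 0],
    [0, 0.016, 0, 0],
    [0, 0.034, 0, 0],
    [0, 0.056, 0, 0],
    [0, 0.08, 0, 0],
    [0, 0.104, 0, 0],
    [0, 0.128, 0, 0],
    [0, 0.15, 0, 0],
    [0, 0.166, 0, 0],
    [0, 0.172, 0, 0],
  ],
)

```text
clock: 13.45
position: [0.6157, 0.0783, 0.0216]
tool_rot: [[-0.067, 0.998, 0.002], [0.998, 0.067, -0.0], [-0.0, 0.002, -1.0]]
force: [0.0, 0.5, -0.5]
opening: 0.714
grasp_force: 22.0
```

```bash
python3 look.py w7; python3 - <<'E'
from h import *
from workcell import env
s=env.observe();print(s["force"],s["opening"],s["grasp_force"])
print(goal(s,[.6155,.0795],.0215,3.9))
E
```

```text
13.45 [0.6157 0.0783 0.0216]
tin [192.  62.  34.] ztop 0.0398 [614.7  81. ] [69.1 64. ] 42.5 circ [610.4  84.9] 42.0
well [0.6125 0.0998 0.0045] [613.2  96. ] [71.5 35.1] 3.8 circ [614.1  81.8] 35.7
[ 0.7239447   0.6809749  -0.36672423] 0.7156471300383483 22.00411230325699
(array([ 0.0011, -0.0001,  0.0001]), -0.001)
```

View pics/w7.png

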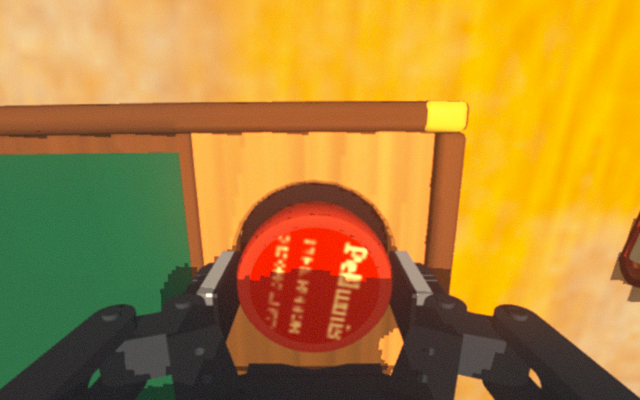

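```bash
python3 - <<'E'
from h import *
from scipy.optimize import least_squares
c=dict(np.load("w7.npz"));s={k[2:]:c[k] for k in c if k[:2]=="s_"}
def fit(xy,r): 
    q=least_squares(lambda p:np.hypot(*(xy-p).T)-r,xy.mean(0)-[0,.01],loss="soft_l1",f_scale=.001);return q.x.round(4),np.abs(q.fun).mean().round(4)
hsv=cv2.cvtColor(c["img"],cv2.COLOR_RGB2HSV)
m=((hsv[...,0]<6)|(hsv[...,0]>174))&(hsv[...,1]>150)&(hsv[...,2]>110);b=max(blobs(m,500),key=lambda b:b.sum())
print("red",np.argwhere(b).min(0),np.argwhere(b).max(0));r,ci,xy=rect(c,b,.039,s);print(np.round(ci[0],1),ci[1],fit(xy,.031))
# well rim: topmost depth/brightness step in columns above the tin
g=cv2.cvtColor(c["img"],cv2.COLOR_RGB2GRAY).astype(int);pts=[]
for u in range(262,370,6):
    col=g[150:215,u];pts.append([u,150+int(np.argmin(np.diff(col)[:60]))+1])
print(pts[::4]);print("well",fit(plane(c,pts,.016,s),.036))
E
```

```text
red [201 236] [351 392]
[614.   80.5] 32.62753677368164 (array([0.6145, 0.0801]), np.float64(0.0007))
[[262, 201], [286, 185], [310, 182], [334, 185], [358, 195]]
well (array([0.614 , 0.0787]), np.float64(0.0003))
```

The red tin is centred over the round well at (314,276), within about 1.5 mm. I'll nudge it 1 mm and release.

Emit:
play_rows(
  motion=[
    [-0.001, 0, 0, 0],
    [-0.001, 0, 0, 0],
    [-0.001, 0, 0, 0],
    [-0.001, 0, 0, 0],
    [-0.001, 0, 0, 0],
    [-0.001, 0, 0, 0],
    [-0.001, 0, 0, 0],
    [-0.001, 0, 0, 0],
    [-0.001, 0, 0, 0],
    [-0.001, 0, 0, 0],
  ],
)

```text
clock: 14.5
position: [0.6137, 0.0785, 0.0218]
tool_rot: [[-0.068, 0.998, -0.0], [0.998, 0.068, 0.0], [0.0, -0.0, -1.0]]
force: [0.0, 0.8, -0.2]
opening: 0.724
grasp_force: 22.0
```

Emit:
play_rows(
  motion=[
    [0, 0, 0, 0],
    [0, 0, 0, 0],
    [0, 0, 0, 0],
    [0, 0, 0, 0],
    [0, 0, 0, 0],
    [0, 0, 0, 0],
    [0, 0, 0, 0],
    [0, 0, 0, 0],
    [0, 0, 0, 0],
    [0, 0, 0, 0],
  ],
  jaw=0.078,
)

```text
clock: 15.5
position: [0.6137, 0.0784, 0.0218]
tool_rot: [[-0.068, 0.998, 0.0], [0.998, 0.068, 0.0], [0.0, 0.0, -1.0]]
force: [-0.1, 0.0, 0.1]
opening: 0.915
grasp_force: 0.0
```

Emit:
play_rows(
  motion=[
    [0, 0, -0.008, 0],
    [0, 0, -0.025, 0],
    [0, 0, -0.045, 0],
    [0, 0, -0.065, 0],
    [0, 0, -0.085, 0],
    [0, 0, -0.105, 0],
    [0, 0, -0.122, 0],
    [0, 0, -0.13, 0],
    [0, 0, -0.13, 0],
    [0, 0, -0.13, 0],
  ],
)

```text
clock: 16.5
position: [0.6134, 0.0784, 0.1513]
tool_rot: [[-0.068, 0.998, -0.001], [0.998, 0.068, 0.0], [0.0, -0.001, -1.0]]
force: [0.1, 0.7, -0.6]
opening: 0.911
grasp_force: 0.0
```

```bash
python3 look.py w8; python3 - <<'E'
from h import *
from workcell import env
c=env.snapshot("top");P=cloud(c);cv2.imwrite("pics/top1.png",c["img"][:,:,::-1])
for b in blobs((P[...,2]>.024)&(P[...,2]<.045)&(abs(P[...,0]-.62)<.06)&(abs(P[...,1]+.04)<.17),60): print(c["img"][b].mean(0).round(),P[b].mean(0).round(4),P[b][:,2].std())
E
```

```text
16.5 [0.6134 0.0784 0.1513]
tin [252.  88.  37.] ztop 0.0274 [612.5  79.1] [61.1 60.5] 3.9 circ [612.5  79. ] 30.8
tin [89. 94. 59.] ztop 0.026 [622.1 -36.4] [49.  72.2] 3.9 circ [621.7 -36.3] 40.8
well [0.4069 0.1368 0.    ] [432.3 138.5] [130.1   9.1] 2.9 circ [432.3 136.9] 65.0
well [0.6224 0.0961 0.0047] [617.4  87.3] [53.3 71.5] 70.6 circ [614.5  79. ] 36.0
well [ 0.6263 -0.0306  0.0052] [623.2 -39.1] [60.4 81.2] 4.3 circ [623.1 -38.6] 49.9
[ 79. 104. 110.] [ 0.6334 -0.158   0.0274] 0.0018388739297531978
[60. 72. 41.] [ 0.6231 -0.0401  0.0264] 0.001654565556959696
[233.  65.  27.] [0.6132 0.0689 0.0272] 0.0018290109779020244
```

View pics/w8.png

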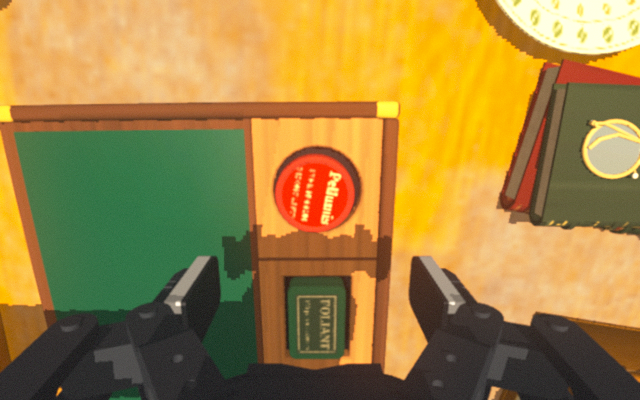

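The red tin is flat in its well at (317,190), with its top at 27.4 mm and its centre about 2 mm from the well centre. The green tin is seated at (316,317), and blue is unchanged in the top view. The arm is clear of everything, so I'm handing in.

```bash
python3 -c "
from workcell import env
print(env.job_done())"
```

```text
the job is handed in; nothing more can be done
None
```

I've handed the job in at about 16.5 s. On the last look, red was flat in the free round well and green in the oblong well, each about 2 mm or less off centre. Blue was still seated, and the arm was clear; the hand-in returned no verdict.

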